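# Build the plate capacitor under the document camera

### The job

Build the demonstration capacitor on the round steel plate under the document camera: the plain metal disc first, then the white slab flat on top of it, then the metal disc with the knob on top of that, knob upwards, all of them centred on the plate. Set each piece down, do not let it drop; do not bump the camera head, and leave the other things on the bench where they are.

Things in the scene. Friction and masses are not known exactly. Their poses are not given: they have to be found in the camera images.
- plain_disc: plain solid aluminium disc, 60 mm diameter, 18 mm thick, no knob, lying on the bench; origin at the centre of its underside, z up
- plain_disc_center (a point): centre of the plain disc, 9 mm above its underside
- slab: white ceramic insulating slab, oblong, 104 mm along its x, 64 mm along its y, 12 mm thick, lying on the bench; origin at the centre of its underside, z up
- slab_center (a point): centre of the slab, 6 mm above its underside
- knob_disc: aluminium disc with a knob: 60 mm diameter, 18 mm thick, and in the middle of its upper face a black knob (24 mm diameter, its grip 24 to 42 mm above the disc's underside, on a 14 mm diameter neck); origin at the centre of the disc's underside, z up through the knob
- plate_top (a point): centre of the upper face of the round steel base plate (130 mm diameter, 6 mm thick, fixed on the document camera's stage, upper face 31 mm above the bench); z up. It is nearly but not exactly in the middle of the stage
- doc_camera: document camera, fixed: grey stage 260 x 260 x 25 mm high (origin at the centre of its underside, x towards its rear, which is roughly the robot's left, z up), with an arm that rises from the rear corner farther from the robot (x +155, y -100 mm) to 330 mm and carries the camera head over the plate; the front (-x, towards the robot's right, where the pieces lie) is open
- camera_head: white head of the document camera, fixed over the plate: a box from 280 to 355 mm above the bench, from x -25 to +105 mm and y -45 to +45 mm in the document camera's frame, its lens 10 mm lower; an upright tool cannot get in beneath it, one tilted 30 to 45 degrees, coming from the front, can. Origin at its underside, over the middle of the stage
- mouse: black computer mouse, 105 x 60 x 31 mm high; a bystander, loose; origin at the centre of its underside
- clicker: grey presenter remote, 110 x 34 x 18 mm high; a bystander, loose; origin at the centre of its underside
- tape_roll: roll of amber tape lying flat, 96 mm across, 25 mm high, open middle; a bystander, loose; origin at the centre of its underside
- eraser: whiteboard eraser, 50 x 120 x 34 mm high; a bystander, loose; origin at the centre of its underside
Mind the look-alikes: they are no part of the job. Of the things that look like the plain_disc, take the one that is farthest from the robot's base at the start.

How it is judged:
By the outcome, as a careful person would: the job done as asked, in the order asked, and still so for the second after the job is handed in, with the robot touching nothing.
It also fails if it takes over 72 s, if anything falls off the work surface, if the arm or the gripper's body presses on something with over 40 N, if the wrist force passes 120 N, or if a joint passes its speed limit or range.

### The arm

A 6-joint arm with a two-finger parallel gripper is mounted at the origin on the work surface. World frame = base frame: x ahead of the robot, y to its left, z up, the work surface at z = 0. Lengths are in m, angles in rad, forces in N, time in s.
With the tool pointing down it reaches from about 0.375 to 0.825 m from the base axis. Payload 5.5 kg.
Tool frame: the origin (TCP) lies at the very end of the fingers, on their centre line; the grasp point (between the pads) lies 19 mm behind it (grasp_offset is the distance from the TCP to the grasp point, in m); z points along the fingers, y is the line along which they close (so a half turn about z gives the same grasp; the last joint's range is limited). The gripper opens to 85 mm and grips with 20 to 120 N. Pads are 22 mm wide; open, the fingers measure 114 mm over their backs; the gripper's body (76 mm by 85 mm) begins 54 mm behind the grasp point. The pads swing forward as they close: fully open they stand 13 mm farther back than shut.
Start: joints at [-1.28, 0.314, -0.047, 1.21, 0, 1.571], TCP at [0.172, -0.575, 0.231] pointing down, gripper open.
Joint ranges: [-2.67, 2.67], [-0.69, 1.73], [-1.03, 1.25], [-2.08, 2.16], [-1.42, 1.45], [-3.14, 3.14]. Speed limits (rad/s): [2.39, 2.39, 3.01, 3.14, 3.14, 3.14].

### API

Orientations are given as a rotation vector (axis times angle).
In Python, from plant import * gives the robot as it stands.
- The arm moves only by the shell command python3 -m handwheel 'ROWS' [FORCE]. ROWS is a JSON object of lists of equal length, an entry for each row: "translation": the shift along the world's x, y, z as a fraction of full scale, a list of three; "delta_rot": the turn, a rotation vector about the world's x, y, z as a fraction of full scale, a list of three; "grip": the closure, from 0 (fully open) to 1 (shut). A call has 1 to 10 rows; each row shifts and turns the commanded pose from where the row before left it; what a row does not reach is not made up. Full scale, the value 1, is 20 mm for a shift and 30 degrees for a turn. A row lasts 1/10 s, in which the tool goes at most 50 mm and 8.59 degrees, less where a joint would pass 70% of its speed; a pose out of reach is approached as far as the arm can. A call with a number of a shift or a turn outside -1 to 1 is refused whole. A call with a gripper value outside its range is refused whole. The fingers move at their own pace and stop on an object; FORCE is the grip in N (left out, the last holds). Time passes only in rows, so rows that do not move let the fingers close. It gives the time, the measured TCP pose, the force, the opening and the grip force at its end, in the units of the state.
- sense(): the state, without advancing time (a new reading comes with each control period).
- capture(name): name is "scene" or "side" or "wrist"; returns a dict with "frame" (384x512x3 uint8, red, green, blue), "range_z" (384x512 float32, m along the optical axis (not along the pixel's ray), 0 where there is no reading), "fx", "fy", "cx", "cy" (pixels), "camera_from_world" (4x4, takes a point from world to camera coordinates); the wrist camera has in their place "tool_from_camera" (4x4, takes a point from camera to tool coordinates, whose origin is the TCP and whose axes are the flange's). Camera axes: x right, y down, z forward; pixel columns grow to the right and rows downward; lengths in m; the calibration is good to about 2 mm. A picture is of the moment at which its call begins: read the wrist's pose just before it.
- sign_off(): hands the job in; it is judged then, once.
The state is a dict: "time": time; "joint_positions": joint angles; "joint_velocities": joint speeds; "effort": joint torques, N m; "position": TCP position; "ee_rot": TCP orientation; "contact_force": force on the tool from outside, world axes, zero at the start; "wrist_torque": the same for the moment, N m; "finger_gap": finger opening in m; "grasp_force": force on a finger pad.
Only numpy, scipy, OpenCV 4.12 (cv2) and the standard library are available. Lean on these libraries where they do the work, as an engineer would, in place of code of your own. Each camera call takes 0.05 s, during which the arm holds its last target. There are 200 camera calls.

## Working session

There is one attempt and no reset: what is moved stays moved. The work goes in short steps, Python scripts to look and compute and a shell command to move; the robot and the scene stay as the last step left them, time stands still between calls to the robot, and variables do not carry over. Pictures are saved under pics/ and viewed, at most 12 in all, crops included, and the job is handed in when it is done.

```bash
ls; mkdir -p pics; cat > h.py <<'E'
import numpy as np, cv2, pickle
from plant import *
from scipy.spatial.transform import Rotation as R
def save(c,n): cv2.imwrite(f'pics/{n}.png',cv2.cvtColor(c['frame'],cv2.COLOR_RGB2BGR))
def cloud(c,T=None):
    z=c['range_z'];v,u=np.mgrid[0:384,0:512]
    P=np.stack([(u-c['cx'])/c['fx']*z,(v-c['cy'])/c['fy']*z,z],-1)
    M=np.linalg.inv(c['camera_from_world']) if T is None else T
    W=P@M[:3,:3].T+M[:3,3]; W[z==0]=np.nan
    return W
def wristT(c,s):
    M=np.eye(4);M[:3,:3]=R.from_rotvec(s['ee_rot']).as_matrix();M[:3,3]=s['position']
    return M@c['tool_from_camera']
E
python3 - <<'E'
from h import *
s=sense();print({k:np.round(v,3) for k,v in s.items()})
ims=[]
for n in ['scene','side','wrist']:
    c=capture(n); pickle.dump(c,open(n+'.pkl','wb')); ims.append(c['frame'])
    M=np.linalg.inv(c['camera_from_world']) if n!='wrist' else wristT(c,s)
    print(n,c['fx'],np.round(M,3).tolist())
    save(c,n+'0')
E
```

```text
pics
{'time': np.float64(0.0), 'joint_positions': array([-1.28 ,  0.314, -0.048,  1.21 ,  0.   ,  1.571]), 'joint_velocities': array([-0.004,  0.001,  0.001, -0.   , -0.001,  0.001]), 'effort': array([ 1.0000e-03, -5.3958e+01,  3.3975e+01,  1.9000e-02, -0.0000e+00,
       -0.0000e+00]), 'position': array([ 0.172, -0.574,  0.23 ]), 'ee_rot': array([-3.107, -0.455,  0.   ]), 'contact_force': array([ 0.685,  0.704, -0.596]), 'wrist_torque': array([-0.022, -0.008,  0.031]), 'grasp_force': np.float64(0.0), 'finger_gap': np.float64(0.085)}
scene 450.46200142466245 [[-0.871, 0.376, -0.318, 0.938], [0.492, 0.673, -0.552, 0.559], [0.007, -0.637, -0.771, 1.046], [0.0, 0.0, 0.0, 1.0]]
side 499.110875745925 [[-0.997, -0.053, 0.055, 0.509], [-0.076, 0.613, -0.786, 0.991], [0.008, -0.788, -0.615, 0.988], [0.0, 0.0, 0.0, 1.0]]
wrist 307.495410136473 [[0.287, -0.911, -0.296, 0.248], [-0.958, -0.274, -0.086, -0.552], [-0.003, 0.308, -0.951, 0.373], [0.0, 0.0, 0.0, 1.0]]
```

View pics/scene0.png

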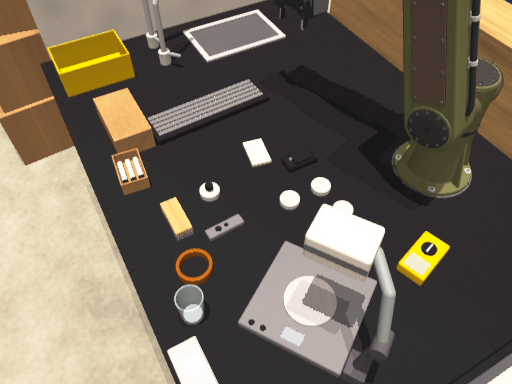

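View pics/side0.png

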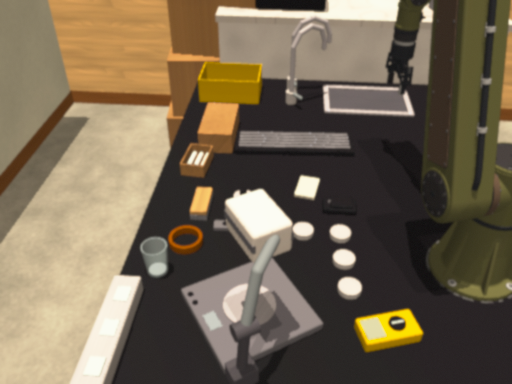

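The scene view shows discs at (290,200), (320,186) and one half hidden at (343,208). It also shows the knob disc at (208,190), the slab at (257,152), the plate at (310,300) and the camera head at (345,238). The side view shows four plain discs, at (303,231), (340,233), (344,259) and (349,288), with the knob disc hidden behind the head.

```bash
python3 - <<'E'
from h import *
for n in ['scene','side']:
    c=pickle.load(open(n+'.pkl','rb'));W=cloud(c);f=c['frame'].astype(int)
    bright=(f.min(2)>120)&((f.max(2)-f.min(2))<60)
    m=bright&(W[...,2]>0.004)&(W[...,2]<0.06)&(W[...,0]>0.15)&(W[...,0]<0.95)&(abs(W[...,1])<0.6)
    k,l,st,ce=cv2.connectedComponentsWithStats(m.astype(np.uint8))
    for i in range(1,k):
        if st[i,4]<60: continue
        p=W[l==i]; zt=np.nanmedian(p[:,2]); q=p[abs(p[:,2]-zt)<0.004]
        r=cv2.minAreaRect((q[:,:2]*1000).astype(np.float32))
        (cx,cy),rad=cv2.minEnclosingCircle((q[:,:2]*1000).astype(np.float32))
        print(n,np.round(ce[i]),st[i,4],'ztop %.4f'%zt,'rect',np.round(r[0]),np.round(r[1]),round(r[2],1),'circ',np.round([cx,cy,rad]),'d %.0f'%np.hypot(*r[0]))
    for nm,(h0,h1) in {'stage':(.021,.028),'head':(.345,.362),'knob':(.036,.047)}.items():
        m=(W[...,2]>h0)&(W[...,2]<h1)&(W[...,0]>.2)&(W[...,0]<.9)&(abs(W[...,1])<.4)
        k,l,st,ce=cv2.connectedComponentsWithStats(m.astype(np.uint8))
        for i in range(1,k):
            if st[i,4]<25: continue
            p=W[l==i];r=cv2.minAreaRect((p[:,:2]*1000).astype(np.float32))
            print('  ',nm,np.round(ce[i]),st[i,4],'z %.3f'%np.median(p[:,2]),np.round(r[0]),np.round(r[1]),round(r[2],1))
E
```

```text
scene [203. 110.] 1325 ztop 0.0238 rect [ 499. -562.] [402.  77.] 0.1 circ [ 499. -575.  202.] d 751
scene [256. 151.] 499 ztop 0.0126 rect [ 449. -317.] [108.  66.] 78.5 circ [ 449. -317.   57.] d 550
scene [137. 166.] 96 ztop 0.0202 rect [ 803. -432.] [80. 14.] 84.4 circ [ 803. -432.   40.] d 912
scene [129. 168.] 97 ztop 0.0198 rect [ 827. -438.] [86. 14.] 84.1 circ [ 831. -438.   43.] d 936
scene [122. 170.] 99 ztop 0.0197 rect [ 851. -438.] [84. 14.] 84.4 circ [ 852. -438.   42.] d 958
scene [320. 185.] 291 ztop 0.0180 rect [354. -98.] [59. 58.] 14.7 circ [353. -98.  31.] d 367
scene [209. 191.] 232 ztop 0.0180 rect [ 651. -241.] [59. 59.] 64.9 circ [ 650. -244.   32.] d 694
scene [289. 199.] 304 ztop 0.0178 rect [ 460. -100.] [62. 55.] 58.8 circ [ 461. -100.   31.] d 471
scene [344. 206.] 175 ztop 0.0186 rect [339.  -1.] [37. 58.] 36.9 circ [346.   5.  29.] d 339
scene [224. 226.] 333 ztop 0.0183 rect [ 669. -105.] [109.  32.] 4.0 circ [ 669. -105.   55.] d 677
scene [304. 308.] 8733 ztop 0.0260 rect [589. 199.] [259. 258.] 32.9 circ [589. 198. 180.] d 622
scene [416. 263.] 295
[... 2837 characters left out ...]
[359. 330.] 31 z 0.026 [325. 254.] [ 5. 52.] 16.4
   stage [404. 339.] 40 z 0.025 [225. 268.] [49.  5.] 15.2
   stage [372. 344.] 45 z 0.025 [298. 290.] [13. 43.] 85.2
   head [258. 214.] 1963 z 0.353 [566. 235.] [ 89. 132.] 33.0
   knob [193. 164.] 81 z 0.040 [ 831. -372.] [83. 49.] 0.9
   knob [243. 190.] 28 z 0.039 [ 649. -238.] [23. 17.] 73.2
   knob [155. 252.] 36 z 0.043 [856.  55.] [34. 10.] 21.9
   knob [156. 265.] 56 z 0.041 [841. 101.] [55. 21.] 17.6
   knob [122. 321.] 463 z 0.045 [883. 274.] [249.  35.] 89.7
   knob [397. 323.] 180 z 0.039 [239. 236.] [41. 39.] 81.2
   knob [229. 368.] 45 z 0.046 [611. 388.] [17. 28.] 39.6
   knob [254. 371.] 46 z 0.044 [562. 389.] [22. 15.] 28.1
```

```bash
cat >> h.py <<'E'
def plan(p,heading,tilt,flip=None):
    """print rows needed to reach TCP p with tool z tilted towards heading (deg)"""
    s=sense();a,t=np.radians([heading,tilt])
    z=np.array([np.sin(t)*np.cos(a),np.sin(t)*np.sin(a),-np.cos(t)])
    y=np.array([-np.sin(a),np.cos(a),0]);Rc=R.from_rotvec(s['ee_rot'])
    best=None
    for sg in (1,-1):
        Y=y*sg;Rt=R.from_matrix(np.stack([np.cross(Y,z),Y,z],1));d=(Rt*Rc.inv()).as_rotvec()
        if best is None or np.linalg.norm(d)<np.linalg.norm(best): best=d
    dp=np.array(p)-s['position']
    print('dp units',np.round(dp/.02,2),'| rot deg %.1f units'%np.degrees(np.linalg.norm(best)),np.round(best/np.radians(30),3))
def st():
    s=sense();print('t %.1f'%s['time'],'p',np.round(s['position'],4),'q',np.round(s['joint_positions'],2),'F',np.round(s['contact_force'],1),'gap %.4f'%s['finger_gap'],'gf %.0f'%s['grasp_force'])
E
python3 - <<'E'
from h import *
print(np.round(R.from_rotvec(sense()['ee_rot']).as_matrix(),2).tolist())
for n in ['scene','side']:
    c=pickle.load(open(n+'.pkl','rb'));W=cloud(c);f=c['frame'].astype(int)
    d=np.hypot(W[...,0]-.589,W[...,1]-.199)
    zs=np.median(W[...,2][(d>.08)&(d<.12)&(W[...,2]<.04)&(W[...,2]>.01)])
    m=(d<.09)&(W[...,2]>zs+.0035)&(W[...,2]<.05)
    m=cv2.morphologyEx(m.astype(np.uint8),cv2.MORPH_OPEN,np.ones((3,3)))>0
    p=W[m]; q=(p[:,:2]*1000).astype(np.float32)
    hull=cv2.convexHull(q)[:,0]
    A=np.c_[2*hull,np.ones(len(hull))];x=np.linalg.lstsq(A,(hull**2).sum(1),rcond=None)[0]
    print(n,'stage z',zs,'plate z',np.median(p[:,2]),'fit',x[:2],np.sqrt(x[2]+x[:2]@x[:2]),'circ',cv2.minEnclosingCircle(q),'n',m.sum())
c=pickle.load(open('wrist.pkl','rb'));z=c['range_z'];T=c['tool_from_camera']
W=cloud(c,T); m=(W[...,2]>-.08)&(W[...,2]<.02)
print('finger px',m.sum()); 
k,l,s_,ce=cv2.connectedComponentsWithStats(m.astype(np.uint8))
for i in range(1,k):
    if s_[i,4]>40: p=W[l==i];print(ce[i],s_[i,4],np.round(np.percentile(p,[1,50,99],axis=0),3).tolist())
plan([.4625,-.15,.10],100,35)
E
```

```text
[[0.96, 0.29, -0.0], [0.29, -0.96, 0.0], [0.0, -0.0, -1.0]]
scene stage z 0.025360758386479665 plate z 0.03159737240736038 fit [589.41410232 199.31236811] 64.28557557619004 circ ((589.9537963867188, 199.22792053222656), 65.55659484863281) n 1611
side stage z 0.023009218712733537 plate z 0.029167662012750284 fit [587.93269376 199.08188165] 63.68438140843924 circ ((588.5308837890625, 199.13014221191406), 66.0692367553711) n 816
finger px 24948
[ 90.97192643 323.82434216] 11363 [[-0.009, -0.073, -0.08], [0.011, -0.054, -0.066], [0.018, -0.028, -0.018]]
[423.43894886 323.79198372] 11302 [[-0.009, 0.028, -0.08], [0.011, 0.053, -0.066], [0.018, 0.072, -0.017]]
[257.592      353.41955556] 2250 [[0.01, -0.02, -0.08], [0.011, -0.0, -0.077], [0.013, 0.019, -0.073]]
dp units [14.53 21.22 -6.53] | rot deg 89.1 units [ 1.082 -0.671  2.684]
```

View pics/wrist0.png

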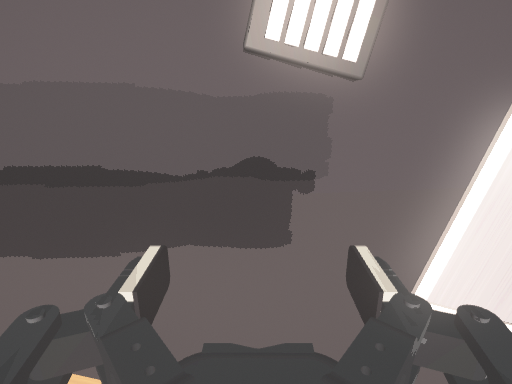

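The wrist view shows only the open fingers (tips at about 145,250 and 365,250) and the keyboard corner. The tips stand 14 mm behind the TCP when open, so the TCP is where the tips end when shut. Both views agree on the plate: (589,199), top at 30–31 mm, radius 65.

```bash
python3 - <<'E'
from h import *
plan([.458,-.10,.13],100,40)
E
```

```text
dp units [14.3  23.72 -5.03] | rot deg 90.8 units [ 1.236 -0.765  2.655]
```

```bash
python3 -m handwheel '{"translation":[[0.57,0.95,-0.2],[0.57,0.95,-0.2],[0.57,0.95,-0.2],[0.57,0.95,-0.2],[0.57,0.95,-0.2],[0.57,0.95,-0.2],[0.57,0.95,-0.2],[0.57,0.95,-0.2],[0.57,0.95,-0.2],[0.57,0.95,-0.2]],"delta_rot":[[0.05,-0.03,0.106],[0.05,-0.03,0.106],[0.05,-0.03,0.106],[0.05,-0.03,0.106],[0.05,-0.03,0.106],[0.05,-0.03,0.106],[0.05,-0.03,0.106],[0.05,-0.03,0.106],[0.05,-0.03,0.106],[0.05,-0.03,0.106]],"grip":[0,0,0,0,0,0,0,0,0,0]}' 40
python3 -m handwheel '{"translation":[[0.57,0.95,-0.2],[0.57,0.95,-0.2],[0.57,0.95,-0.2],[0.57,0.95,-0.2],[0.57,0.95,-0.2],[0.57,0.95,-0.2],[0.57,0.95,-0.2],[0.57,0.95,-0.2],[0.57,0.95,-0.2],[0.57,0.95,-0.2]],"delta_rot":[[0.05,-0.03,0.106],[0.05,-0.03,0.106],[0.05,-0.03,0.106],[0.05,-0.03,0.106],[0.05,-0.03,0.106],[0.05,-0.03,0.106],[0.05,-0.03,0.106],[0.05,-0.03,0.106],[0.05,-0.03,0.106],[0.05,-0.03,0.106]],"grip":[0,0,0,0,0,0,0,0,0,0]}'
python3 -m handwheel '{"translation":[[0.57,0.95,-0.2],[0.57,0.95,-0.2],[0.57,0.95,-0.2],[0.57,0.95,-0.2],[0.57,0.95,-0.2],[0,0,0],[0,0,0]],"delta_rot":[[0.05,-0.03,0.106],[0.05,-0.03,0.106],[0.05,-0.03,0.106],[0.05,-0.03,0.106],[0.05,-0.03,0.106],[0,0,0],[0,0,0]],"grip":[0,0,0,0,0,0,0]}'
cat >> h.py <<'E'
def wshot(name):
    import pickle
    s=sense();c=capture('wrist');save(c,name);W=cloud(c,wristT(c,s));f=c['frame'].astype(int);return c,W,f
def blobs(W,f,z0,z1,xr,yr,bright=110):
    m=(f.min(2)>bright)&(W[...,2]>z0)&(W[...,2]<z1)&(W[...,0]>xr[0])&(W[...,0]<xr[1])&(W[...,1]>yr[0])&(W[...,1]<yr[1])
    k,l,s_,ce=cv2.connectedComponentsWithStats(m.astype(np.uint8))
    for i in range(1,k):
        if s_[i,4]<150: continue
        q=W[l==i];h=cv2.convexHull((q[:,:2]*1000).astype(np.float32))[:,0]
        x=np.linalg.lstsq(np.c_[2*h,np.ones(len(h))],(h**2).sum(1),rcond=None)[0]
        r=cv2.minAreaRect(h)
        print(np.round(ce[i]),s_[i,4],'z %.4f'%np.median(q[:,2]),'circfit',np.round(x[:2],1),'r %.1f'%np.sqrt(x[2]+x[:2]@x[:2]),'rect',np.round(r[0],1),np.round(r[1],1),round(r[2],1))
E
python3 - <<'E'
from h import *
st();c,W,f=wshot('w1')
blobs(W,f,.012,.024,(.3,.6),(-.2,.1))
plan([.458,-.086,.005],100,40)
E
```

```text
time: 1.15
position: [0.2863, -0.3839, 0.191]
ee_rot: [-2.635, -1.196, -0.279]
contact_force: [0.4, 0.0, -0.3]
finger_gap: 0.0856
grasp_force: 0.0
time: 2.15
position: [0.4003, -0.1941, 0.151]
ee_rot: [-1.994, -1.743, -0.5]
contact_force: [0.8, -0.2, -0.1]
finger_gap: 0.0856
grasp_force: 0.0
time: 2.85
position: [0.4568, -0.0996, 0.1308]
ee_rot: [-1.633, -1.941, -0.585]
contact_force: [-0.6, 0.8, 0.1]
finger_gap: 0.0854
grasp_force: 0.0
t 2.9 p [ 0.4568 -0.0996  0.1308] q [-0.56  0.54 -0.17  1.37  0.49  0.71] F [-0.6  0.8  0.1] gap 0.0854 gf 0
[187.  83.] 528 z 0.0183 circfit [341.1 103.2] r 24.0 rect [341.5  90.2] [19.6 53.4] 89.9
[173. 151.] 2365 z 0.0182 circfit [350.    7.1] r 29.5 rect [349.9   7.2] [58.6 58.8] 57.2
[144. 243.] 2074 z 0.0182 circfit [354.5 -96.9] r 29.6 rect [353.1 -91.9] [59.2 48.4] 13.6
[265. 277.] 3840 z 0.0180 circfit [462.2 -98.9] r 29.5 rect [462.2 -98.9] [58.4 59.1] 57.3
dp units [ 0.06  0.7  -6.31] | rot deg 0.6 units [ 0.    -0.019 -0.   ]
```

View pics/w1.png

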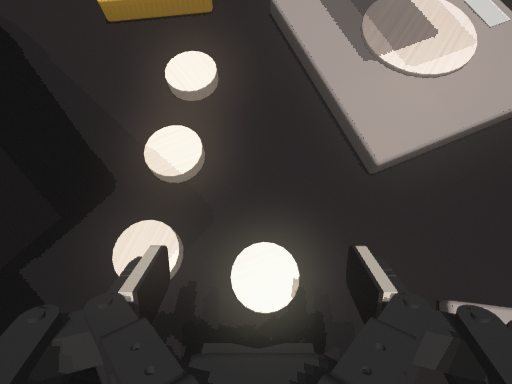

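The wrist view shows the target disc at (265,277) between the fingers, the nearest look-alike at (147,250) clear of the left finger, and the plate at (420,35). The disc measures (462,-99), top 18 mm, radius 29.5. That agrees with the other two views, so I'm going down.

```bash
python3 -m handwheel '{"translation":[[0.16,0.63,-0.6],[0,0,-1],[0,0,-1],[0,0,-1],[0,0,-1],[0,0,-0.8],[0,0,-0.5],[0,0,-0.3],[0,0,-0.1],[0,0,0]],"delta_rot":[[0,0,0],[0,0,0],[0,0,0],[0,0,0],[0,0,0],[0,0,0],[0,0,0],[0,0,0],[0,0,0],[0,0,0]],"grip":[0,0,0,0,0,0,0,0,0,0]}' 40
python3 - <<'E'
from h import *
st()
s=sense();c=capture('wrist');W=cloud(c,wristT(c,s));f=c['frame'].astype(int)
blobs(W,f,.028,.034,(.48,.70),(.1,.3))
E
```

```text
time: 3.9
position: [0.4604, -0.0874, 0.0055]
ee_rot: [-1.634, -1.941, -0.587]
contact_force: [-0.5, 0.5, 0.1]
finger_gap: 0.0852
grasp_force: 0.0
t 3.9 p [ 0.4604 -0.0874  0.0055] q [-0.54  0.68 -0.27  1.13  0.51  0.73] F [-0.5  0.5  0.1] gap 0.0852 gf 0
```

```bash
python3 -m handwheel '{"translation":[[0,0,0],[0,0,0],[0,0,0],[0,0,0],[0,0,0],[0,0,0],[0,0,0],[0,0,0],[0,0,0],[0,0,0]],"delta_rot":[[0,0,0],[0,0,0],[0,0,0],[0,0,0],[0,0,0],[0,0,0],[0,0,0],[0,0,0],[0,0,0],[0,0,0]],"grip":[0.3,0.6,1,1,1,1,1,1,1,1]}' 60
python3 -m handwheel '{"translation":[[0,0,0.2],[0,0,0.5],[0,0,1],[0,0,1],[0,0,1],[0,0,1],[0,0,0.8],[0,0,0]],"delta_rot":[[0,0,0],[0,0,0],[0,0,0],[0,0,0],[0,0,0],[0,0,0],[0,0,0],[0,0,0]],"grip":[1,1,1,1,1,1,1,1]}' 60
python3 - <<'E'
from h import *
st();c,W,f=wshot('w2')
blobs(W,f,.028,.034,(.48,.70),(.1,.3))
s=sense();m=wristT(c,s);T=np.linalg.inv(m)
# held disc: top surface points near the grasp
P=W.reshape(-1,3);d=np.hypot(P[:,0]-.462,P[:,1]+.099);k=(d<.05)&(P[:,2]>.08)&(f.min(2).ravel()>110)
q=P[k];print(len(q),q.mean(0));
for it in range(3):
    A=np.c_[q[:,:2],np.ones(len(q))];x=np.linalg.lstsq(A,q[:,2],rcond=None)[0];r=q[:,2]-A@x;q=q[abs(r)<.003]
print('plane slope deg',np.degrees(np.arctan(x[:2])),'rect',cv2.minAreaRect((q[:,:2]*1000).astype(np.float32)),'z',q[:,2].mean())
E
```

```text
time: 4.95
position: [0.4607, -0.0876, 0.0062]
ee_rot: [-1.634, -1.942, -0.587]
contact_force: [-0.9, -2.7, 5.5]
finger_gap: 0.0579
grasp_force: 63.5
time: 5.75
position: [0.4614, -0.0877, 0.1176]
ee_rot: [-1.635, -1.945, -0.588]
contact_force: [0.2, -0.4, -0.9]
finger_gap: 0.0577
grasp_force: 64.1
t 5.8 p [ 0.4614 -0.0877  0.1176] q [-0.54  0.54 -0.2   1.33  0.51  0.73] F [ 0.2 -0.4 -0.9] gap 0.0577 gf 64
[431.  40.] 4923 z 0.0313 circfit [591.8 196.4] r 62.5 rect [596.8 188.5] [128.8 103.8] 25.1
13620 [ 0.46428833 -0.1002253   0.13064975]
plane slope deg [-0.00469676  0.0051218 ] rect ((459.9718322753906, -97.63230895996094), (58.77145004272461, 66.98524475097656), 73.97398376464844) z 0.12932495540020794
```

View pics/w2.png

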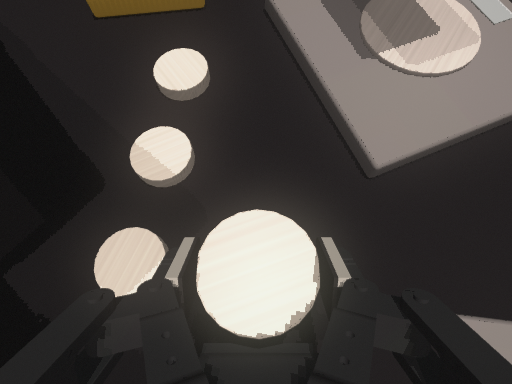

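The wrist view shows the disc level between the pads, at (258,272), with the plate cut off by the top edge at (420,35). I'll move to a stand-off in front of the plate and measure it closer.

```bash
python3 -m handwheel '{"translation":[[0.4,0.6,0],[0.8,1,0],[0.8,1,0],[0.8,1,-0.1],[0.8,1,-0.1],[0.8,1,-0.2],[0.8,1,-0.2],[0.8,1,-0.2],[0.8,1,-0.2],[0.24,0.78,0]],"delta_rot":[[0,0,0],[0,0,0],[0,0,0],[0,0,0],[0,0,0],[0,0,0],[0,0,0],[0,0,0],[0,0,0],[0,0,0]],"grip":[1,1,1,1,1,1,1,1,1,1]}'
python3 -m handwheel '{"translation":[[0,0,-0.3],[0,0,0]],"delta_rot":[[0,0,0],[0,0,0]],"grip":[1,1]}'
python3 - <<'E'
from h import *
st();c,W,f=wshot('w3')
blobs(W,f,.0285,.034,(.48,.70),(.1,.3),90)
m=(W[...,2]>.0285)&(W[...,2]<.034)
E
```

```text
time: 6.8
position: [0.6012, 0.1027, 0.0936]
ee_rot: [-1.632, -1.941, -0.585]
contact_force: [-0.1, -0.0, -1.2]
finger_gap: 0.0579
grasp_force: 64.2
time: 7.0
position: [0.5995, 0.1009, 0.088]
ee_rot: [-1.633, -1.94, -0.584]
contact_force: [-0.8, 1.4, -1.3]
finger_gap: 0.0578
grasp_force: 64.2
t 7.0 p [0.5995 0.1009 0.088 ] q [-0.17  0.63 -0.1   1.13  0.65  1.13] F [-0.8  1.4 -1.3] gap 0.0578 gf 64
[269. 147.] 17100 z 0.0312 circfit [591.3 199.9] r 64.6 rect [591.2 201.2] [129.3 126.4] 5.2
```

View pics/w3.png

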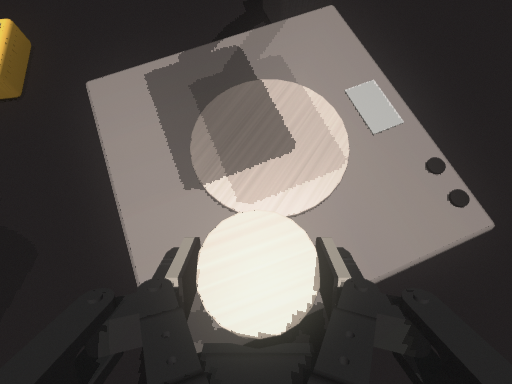

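The view shows the whole plate at (270,147) and the held disc at (258,272). The plate fit is (591.3,199.9), top 31.2 mm, radius 64.6. I'll fit the held disc in the same frame.

```bash
cat >> h.py <<'E'
def held(W,f,zlo,zhi,bright=150):
    s=sense();blobs(W,f,zlo,zhi,(s['position'][0]-.06,s['position'][0]+.06),(s['position'][1]-.07,s['position'][1]+.05),bright)
def ray_circle(c,s,pix,z):
    M=wristT(c,s);d=np.array([(pix[0]-c['cx'])/c['fx'],(pix[1]-c['cy'])/c['fy'],1]);d=M[:3,:3]@d;return M[:3,3]+d*(z-M[2,3])/d[2]
E
python3 - <<'E'
from h import *
c,W,f=wshot('w3b');st()
g=(f.min(2)>150)&(W[...,2]>.06)
print(np.nanpercentile(W[...,2][g],[1,25,50,75,99]))
zt=np.nanmedian(W[...,2][g])
held(W,f,zt-.0012,zt+.0012,170)
# top half rim only, avoiding fingers
m=g&(abs(W[...,2]-zt)<.0015);v,u=np.where(m)
pts=[]
for col in range(215,303,2):
    r=v[u==col]
    if len(r): pts.append(W[r.min(),col,:2]*1000)
pts=np.array(pts);x=np.linalg.lstsq(np.c_[2*pts,np.ones(len(pts))],(pts**2).sum(1),rcond=None)[0]
print('upper arc fit',x[:2],np.sqrt(x[2]+x[:2]@x[:2]))
E
```

```text
t 7.1 p [0.6002 0.0999 0.0889] q [-0.17  0.63 -0.1   1.13  0.65  1.13] F [-0.5 -0.5 -1.1] gap 0.0578 gf 64
[0.09866129 0.09973033 0.10016314 0.10060984 0.10179934]
[256. 272.] 11216 z 0.1002 circfit [602.3  89.5] r 29.2 rect [601.7  89.5] [56.2 58.5] 7.1
upper arc fit [602.44864638  89.16342095] 29.304945844661706
```

```bash
python3 -m handwheel '{"translation":[[0,0,-0.8],[0,0.1,-1],[-0.1,0.6,0],[-0.1,1,0],[-0.1,1,0],[-0.1,1,0],[-0.1,1,0],[-0.065,0.6,0],[0,0.22,0],[0,0,0]],"delta_rot":[[0,0,0],[0,0,0],[0,0,0],[0,0,0],[0,0,0],[0,0,0],[0,0,0],[0,0,0],[0,0,0],[0,0,0]],"grip":[1,1,1,1,1,1,1,1,1,1]}'
python3 -m handwheel '{"translation":[[0,0,0],[0,0,0]],"delta_rot":[[0,0,0],[0,0,0]],"grip":[1,1]}'
python3 - <<'E'
from h import *
c,W,f=wshot('w4');st()
g=(f.min(2)>150)&(W[...,2]>.055)&(W[...,2]<.075);zt=np.nanmedian(W[...,2][g]);held(W,f,zt-.0015,zt+.0015,150)
blobs(W,f,.0285,.034,(.48,.70),(.1,.3),70)
E
```

```text
time: 8.1
position: [0.5895, 0.2111, 0.0535]
ee_rot: [-1.633, -1.942, -0.586]
contact_force: [-0.4, -0.8, -1.4]
finger_gap: 0.0579
grasp_force: 64.2
time: 8.3
position: [0.59, 0.21, 0.0532]
ee_rot: [-1.635, -1.941, -0.587]
contact_force: [0.9, 0.2, -1.6]
finger_gap: 0.0578
grasp_force: 64.2
t 8.3 p [0.59   0.21   0.0532] q [ 0.    0.6  -0.23  0.89  0.69  1.35] F [-0.4  0.5 -1.4] gap 0.0579 gf 64
[279. 287.] 5204 z 0.0649 circfit [593.1 198.7] r 28.9 rect [602.3 196.5] [58.7 39. ] 75.6
[255. 214.] 8485 z 0.0311 circfit [591.2 200.5] r 64.3 rect [585.7 230.4] [129.2  68. ] 10.4
[258. 329.] 2948 z 0.0310 circfit [595.9 179.6] r 37.3 rect [596.3 176.2] [77.  30.5] 9.9
```

```bash
python3 -m handwheel '{"translation":[[-0.04,0.04,-0.3],[0,0,-0.2],[0,0,-0.1],[0,0,-0.05],[0,0,-0.05],[0,0,-0.03],[0,0,0]],"delta_rot":[[0,0,0],[0,0,0],[0,0,0],[0,0,0],[0,0,0],[0,0,0],[0,0,0]],"grip":[1,1,1,1,1,1,1]}'
python3 -m handwheel '{"translation":[[0,0,-0.03],[0,0,0]],"delta_rot":[[0,0,0],[0,0,0]],"grip":[1,1]}'
```

```text
time: 9.05
position: [0.5889, 0.2116, 0.0387]
ee_rot: [-1.634, -1.941, -0.587]
contact_force: [-1.0, -0.9, -0.9]
finger_gap: 0.0577
grasp_force: 64.2
time: 9.25
position: [0.5889, 0.2116, 0.0381]
ee_rot: [-1.634, -1.942, -0.587]
contact_force: [-1.2, 0.4, -0.8]
finger_gap: 0.0581
grasp_force: 64.2
```

```bash
python3 -m handwheel '{"translation":[[0,0,-0.03],[0,0,-0.03],[0,0,0]],"delta_rot":[[0,0,0],[0,0,0],[0,0,0]],"grip":[1,1,1]}'
```

```text
time: 9.55
position: [0.589, 0.2117, 0.0373]
ee_rot: [-1.634, -1.941, -0.588]
contact_force: [-1.6, -0.9, 2.4]
finger_gap: 0.0576
grasp_force: 64.6
```

```bash
python3 -m handwheel '{"translation":[[0,0,0],[0,0,0],[0,0,0],[0,0,0],[0,0,0],[0.05,-0.3,0.1],[0.1,-0.6,0.2],[0.17,-0.98,0.3],[0.17,-0.98,0.3],[0.17,-0.98,0.5]],"delta_rot":[[0,0,0],[0,0,0],[0,0,0],[0,0,0],[0,0,0],[0,0,0],[0,0,0],[0,0,0],[0,0,0],[0,0,0]],"grip":[0.2,0.1,0,0,0,0,0,0,0,0]}'
python3 -m handwheel '{"translation":[[0.17,-0.98,0.5],[0.17,-0.9,0.5],[0,0,0]],"delta_rot":[[0,0,0],[0,0,0],[0,0,0]],"grip":[0,0,0]}'
python3 - <<'E'
from h import *
st();c,W,f=wshot('w5')
blobs(W,f,.046,.052,(.52,.66),(.13,.27),70)
blobs(W,f,.0285,.034,(.48,.70),(.1,.3),70)
plan([.442,-.32,.13],78.5,40)
E
```

```text
time: 10.55
position: [0.6021, 0.1331, 0.0651]
ee_rot: [-1.634, -1.941, -0.586]
contact_force: [0.3, -0.1, 1.0]
finger_gap: 0.085
grasp_force: 0.0
time: 10.85
position: [0.6109, 0.094, 0.0864]
ee_rot: [-1.638, -1.941, -0.59]
contact_force: [0.4, -0.4, 0.8]
finger_gap: 0.0851
grasp_force: 0.0
t 10.8 p [0.6109 0.094  0.0864] q [-0.18  0.65 -0.07  1.14  0.65  1.13] F [ 0.4 -0.4  0.8] gap 0.0851 gf 0
[256. 121.] 4064 z 0.0492 circfit [591.7 199.5] r 29.8 rect [591.6 199.4] [58.9 59.4] 8.2
[255. 143.] 12378 z 0.0312 circfit [591.3 199.8] r 64.7 rect [591.3 199.9] [128.5 129.5] 10.5
dp units [ -8.41 -20.76   2.22] | rot deg 21.4 units [-0.003 -0.014 -0.713]
```

The plain disc is down 0.5 mm from the plate centre. Next the slab: moving to hover over it.

```bash
python3 -m handwheel '{"translation":[[-0.4,-1,0.5],[-0.4,-1,0.5],[-0.4,-1,0.5],[-0.4,-1,0.4],[-0.4,-1,0.3],[-0.4,-1,0],[-0.4,-1,0],[-0.4,-1,0],[-0.4,-1,0],[-0.4,-1,0]],"delta_rot":[[0,0,-0.036],[0,0,-0.036],[0,0,-0.036],[0,0,-0.036],[0,0,-0.036],[0,0,-0.036],[0,0,-0.036],[0,0,-0.036],[0,0,-0.036],[0,0,-0.036]],"grip":[0,0,0,0,0,0,0,0,0,0]}'
python3 -m handwheel '{"translation":[[-0.4,-1,0],[-0.4,-1,0],[-0.4,-1,0],[-0.4,-1,0],[-0.4,-1,0],[-0.4,-1,0],[-0.4,-1,0],[-0.4,-1,0],[-0.4,-1,0],[-0.4,-1,0]],"delta_rot":[[0,0,-0.036],[0,0,-0.036],[0,0,-0.036],[0,0,-0.036],[0,0,-0.036],[0,0,-0.036],[0,0,-0.036],[0,0,-0.036],[0,0,-0.036],[0,0,-0.036]],"grip":[0,0,0,0,0,0,0,0,0,0]}'
python3 -m handwheel '{"translation":[[0,0,0],[0,0,0]],"delta_rot":[[0,0,0],[0,0,0]],"grip":[0,0]}'
python3 - <<'E'
from h import *
st();c,W,f=wshot('w6')
blobs(W,f,.008,.016,(.35,.56),(-.42,-.2),120)
plan([.4507,-.304,.0035],78.5,40)
E
```

```text
time: 11.9
position: [0.5282, -0.1029, 0.1286]
ee_rot: [-1.829, -1.798, -0.659]
contact_force: [0.9, -0.3, -0.9]
finger_gap: 0.0853
grasp_force: 0.0
time: 12.9
position: [0.4485, -0.3029, 0.1286]
ee_rot: [-2.015, -1.638, -0.728]
contact_force: [0.2, -0.6, 0.7]
finger_gap: 0.0851
grasp_force: 0.0
time: 13.1
position: [0.4488, -0.3025, 0.1286]
ee_rot: [-2.015, -1.638, -0.728]
contact_force: [-0.7, -0.2, -0.9]
finger_gap: 0.0853
grasp_force: 0.0
t 13.1 p [ 0.4488 -0.3025  0.1286] q [-0.9   0.66  0.02  1.44  0.51  0.74] F [-0.7 -0.2 -0.9] gap 0.0853 gf 0
[263. 285.] 7421 z 0.0120 circfit [ 452.5 -306.7] r 46.1 rect [ 452.2 -308.6] [88.1 63.5] 79.1
dp units [ 0.08 -0.1  -6.26] | rot deg 0.6 units [-0.009 -0.016  0.002]
```

View pics/w6.png

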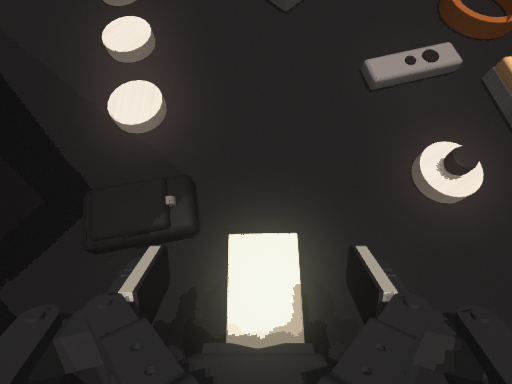

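The wrist view shows the slab at (263,285), its near end under the palm, with the mouse at (140,215) close to the left finger. The visible far edge puts the slab centre at (450.6,-316.6), which matches the other views. I'll check the clearance to the mouse.

```bash
python3 - <<'E'
from h import *
s=sense();c=capture('wrist');W=cloud(c,wristT(c,s));v,u=np.mgrid[0:384,0:512]
m=(W[...,2]>.01)&(W[...,2]<.04)&(u>70)&(u<205)&(v>170)&(v<260)
p=W[m];print('mouse rect',cv2.minAreaRect((p[:,:2]*1000).astype(np.float32)),'ymin',np.percentile(p[:,1],1),'x',np.percentile(p[:,0],[1,99]))
plan([.4532,-.3034,.0035],79,40)
E
```

```text
mouse rect ((352.58154296875, -223.42164611816406), (58.90007400512695, 103.3742446899414), 89.20004272460938) ymin -0.2525369185736481 x [0.30290696 0.40332195]
dp units [ 0.2  -0.08 -6.26] | rot deg 0.8 units [-0.009 -0.016  0.017]
```

```bash
python3 -m handwheel '{"translation":[[0.2,-0.08,-0.6],[0,0,-1],[0,0,-1],[0,0,-1],[0,0,-1],[0,0,-0.8],[0,0,-0.5],[0,0,-0.26],[0,0,-0.1],[0,0,0]],"delta_rot":[[0,0,0.017],[0,0,0],[0,0,0],[0,0,0],[0,0,0],[0,0,0],[0,0,0],[0,0,0],[0,0,0],[0,0,0]],"grip":[0,0,0,0,0,0,0,0,0,0]}'
python3 -m handwheel '{"translation":[[0,0,0],[0,0,0],[0,0,0],[0,0,0],[0,0,0],[0,0,0],[0,0,0],[0,0,0]],"delta_rot":[[0,0,0],[0,0,0],[0,0,0],[0,0,0],[0,0,0],[0,0,0],[0,0,0],[0,0,0]],"grip":[0.2,0.5,1,1,1,1,1,1]}' 60
```

```text
time: 14.2
position: [0.4531, -0.3046, 0.004]
ee_rot: [-2.007, -1.647, -0.725]
contact_force: [0.5, -0.7, 0.8]
finger_gap: 0.0856
grasp_force: 0.0
time: 15.0
position: [0.4534, -0.3053, 0.005]
ee_rot: [-2.009, -1.648, -0.725]
contact_force: [-1.1, -1.8, 4.9]
finger_gap: 0.0615
grasp_force: 64.7
```

```bash
python3 -m handwheel '{"translation":[[0,0,0.2],[0,0,0.5],[0,0,1],[0,0,1],[0,0,1],[0,0,1],[0,0,0.8],[0,0,0]],"delta_rot":[[0,0,0],[0,0,0],[0,0,0],[0,0,0],[0,0,0],[0,0,0],[0,0,0],[0,0,0]],"grip":[1,1,1,1,1,1,1,1]}'
python3 - <<'E'
from h import *
st();c,W,f=wshot('w7');s=sense()
g=(f.min(2)>130)&(W[...,2]>.09)&(W[...,2]<.16);v,u=np.where(g);k=(u>200)&(u<320);q=W[v[k],u[k]]
for it in range(4):
    A=np.c_[q[:,:2],np.ones(len(q))];x=np.linalg.lstsq(A,q[:,2],rcond=None)[0];r=q[:,2]-A@x;q=q[abs(r)<.003]
print('slope deg',np.degrees(np.arctan(x[:2])),'z',np.median(q[:,2]),cv2.minAreaRect((q[:,:2]*1000).astype(np.float32)),len(q))
E
```

```text
time: 15.8
position: [0.4538, -0.3053, 0.1161]
ee_rot: [-2.009, -1.65, -0.726]
contact_force: [0.5, -0.0, -1.6]
finger_gap: 0.0613
grasp_force: 65.3
t 15.8 p [ 0.4538 -0.3053  0.1161] q [-0.89  0.68  0.03  1.42  0.51  0.74] F [ 0.5 -0.  -1.6] gap 0.0613 gf 65
slope deg [ 0.03955308 -0.03828793] z 0.12316177489755525 ((454.58685302734375, -306.37353515625), (83.02156829833984, 62.469974517822266), 79.36476135253906) 18933
```

View pics/w7.png

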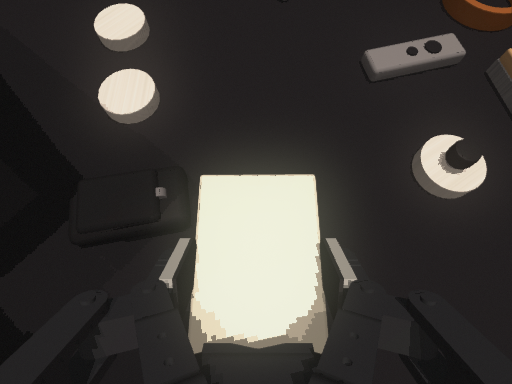

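The slab is held level at (258,262). Next I carry it to the stand-off, turning back to heading 100 on the way.

```bash
python3 -m handwheel '{"translation":[[0.36,0.97,0],[0.36,0.97,0],[0.36,0.97,0],[0.36,0.97,0],[0.36,0.97,0],[0.36,0.97,0],[0.36,0.97,0],[0.36,0.97,0],[0.36,0.97,0],[0.36,0.97,0]],"delta_rot":[[0,0,0.035],[0,0,0.035],[0,0,0.035],[0,0,0.035],[0,0,0.035],[0,0,0.035],[0,0,0.035],[0,0,0.035],[0,0,0.035],[0,0,0.035]],"grip":[1,1,1,1,1,1,1,1,1,1]}'
python3 -m handwheel '{"translation":[[0.36,0.97,0],[0.36,0.97,0],[0.36,0.97,0],[0.36,0.97,0],[0.36,0.97,0],[0.36,0.97,0],[0.36,0.97,0],[0.36,0.97,0],[0.36,0.97,0],[0.36,0.97,0]],"delta_rot":[[0,0,0.035],[0,0,0.035],[0,0,0.035],[0,0,0.035],[0,0,0.035],[0,0,0.035],[0,0,0.035],[0,0,0.035],[0,0,0.035],[0,0,0.035]],"grip":[1,1,1,1,1,1,1,1,1,1]}'
python3 -m handwheel '{"translation":[[0.2,0.4,-0.3],[0,0,-0.3],[0,0,0],[0,0,0]],"delta_rot":[[0,0,0],[0,0,0],[0,0,0],[0,0,0]],"grip":[1,1,1,1]}'
cat >> h.py <<'E'
def slab(W,f,zlo,zhi):
    g=(f.min(2)>130)&(W[...,2]>zlo)&(W[...,2]<zhi);v,u=np.where(g);k=(u>190)&(u<325);q=W[v[k],u[k]]
    for it in range(4):
        A=np.c_[q[:,:2],np.ones(len(q))];x=np.linalg.lstsq(A,q[:,2],rcond=None)[0];r=q[:,2]-A@x;q=q[abs(r)<.003]
    p=cv2.minAreaRect((q[:,:2]*1000).astype(np.float32));(cx,cy),(w,h),a=p
    if w<h: w,h,a=h,w,a+90
    a%=180; e=np.array([np.cos(np.radians(a)),np.sin(np.radians(a))])
    print('slope deg',np.degrees(np.arctan(x[:2])),'top z',np.median(q[:,2]),'len,wid,ang',w,h,a,'centre from far edge',np.array([cx,cy])+e*(w/2-52))
E
python3 - <<'E'
from h import *
st();c,W,f=wshot('w8');s=sense()
slab(W,f,.085,.14)
plan([.5895,.211,.064],100,40)
E
```

```text
time: 16.85
position: [0.5245, -0.1093, 0.1124]
ee_rot: [-1.824, -1.801, -0.656]
contact_force: [-0.1, -0.4, -1.8]
finger_gap: 0.0611
grasp_force: 65.3
time: 17.85
position: [0.5963, 0.0845, 0.1122]
ee_rot: [-1.634, -1.939, -0.585]
contact_force: [-0.4, -0.6, -2.4]
finger_gap: 0.0614
grasp_force: 65.3
time: 18.25
position: [0.6002, 0.0907, 0.1009]
ee_rot: [-1.637, -1.938, -0.586]
contact_force: [0.8, 0.3, -1.6]
finger_gap: 0.0619
grasp_force: 65.3
t 18.2 p [0.6002 0.0907 0.1009] q [-0.18  0.62 -0.08  1.16  0.65  1.12] F [ 0.8  0.3 -1.6] gap 0.0619 gf 65
slope deg [-0.20759122  0.0781308 ] top z 0.10794130394782753 len,wid,ang 83.21749877929688 64.04019927978516 99.55721855163574 centre from far edge [602.49261909  79.49250946]
dp units [-0.55  6.02 -1.87] | rot deg 0.6 units [-0.001 -0.019  0.005]
```

```bash
python3 -m handwheel '{"translation":[[0,0.01,-0.8],[-0.05,0.3,-0.8],[-0.1,0.9,0],[-0.1,1,0],[-0.1,1,0],[-0.1,1,0],[-0.1,1,0],[0,0.6,0],[0,0.2,0],[0,0,0]],"delta_rot":[[0,0,0],[0,0,0],[0,0,0],[0,0,0],[0,0,0],[0,0,0],[0,0,0],[0,0,0],[0,0,0],[0,0,0]],"grip":[1,1,1,1,1,1,1,1,1,1]}'
python3 -m handwheel '{"translation":[[0,0,0],[0,0,0]],"delta_rot":[[0,0,0],[0,0,0]],"grip":[1,1]}'
python3 - <<'E'
from h import *
st();c,W,f=wshot('w9');s=sense()
slab(W,f*2,.068,.085)
blobs(W,f,.0285,.034,(.48,.70),(.1,.3),60)
E
```

```text
time: 19.3
position: [0.5898, 0.2117, 0.0693]
ee_rot: [-1.635, -1.941, -0.587]
contact_force: [-0.1, -0.1, -1.3]
finger_gap: 0.0617
grasp_force: 65.3
time: 19.5
position: [0.5902, 0.2109, 0.0696]
ee_rot: [-1.637, -1.94, -0.587]
contact_force: [-0.3, -0.1, -1.2]
finger_gap: 0.0616
grasp_force: 65.3
t 19.5 p [0.5902 0.2109 0.0696] q [ 0.    0.59 -0.22  0.92  0.69  1.35] F [-0.3 -0.1 -1.2] gap 0.0616 gf 65
slope deg [-0.09860056  0.08664789] top z 0.07656859376812553 len,wid,ang 219.60208129882812 66.31291961669922 97.5071473121643 centre from far edge [574.76824795 329.22326672]
[182. 229.] 727 z 0.0311 circfit [534.  222.8] r 16.4 rect [538.3 220.2] [42.3 16.3] 60.6
[331. 229.] 592 z 0.0311 circfit [637.  242.2] r 14.3 rect [633.6 238.2] [14.7 36.2] 40.3
```

```bash
python3 -m handwheel '{"translation":[[-0.03,0,-0.3],[0,0,-0.2],[0,0,-0.1],[0,0,-0.05],[0,0,-0.05],[0,0,-0.03],[0,0,-0.03],[0,0,0]],"delta_rot":[[0,0,0],[0,0,0],[0,0,0],[0,0,0],[0,0,0],[0,0,0],[0,0,0],[0,0,0]],"grip":[1,1,1,1,1,1,1,1]}'
python3 -m handwheel '{"translation":[[0,0,-0.03],[0,0,0]],"delta_rot":[[0,0,0],[0,0,0]],"grip":[1,1]}'
```

```text
time: 20.35
position: [0.5893, 0.2118, 0.0545]
ee_rot: [-1.635, -1.94, -0.587]
contact_force: [-0.9, -0.3, -1.3]
finger_gap: 0.062
grasp_force: 65.4
time: 20.55
position: [0.5894, 0.2119, 0.054]
ee_rot: [-1.635, -1.94, -0.588]
contact_force: [0.0, -0.9, -0.7]
finger_gap: 0.0616
grasp_force: 65.4
```

```bash
python3 -m handwheel '{"translation":[[0,0,-0.03],[0,0,-0.03],[0,0,0]],"delta_rot":[[0,0,0],[0,0,0],[0,0,0]],"grip":[1,1,1]}'
```

```text
time: 20.85
position: [0.5895, 0.2119, 0.054]
ee_rot: [-1.635, -1.939, -0.589]
contact_force: [-2.2, -3.8, 8.5]
finger_gap: 0.0617
grasp_force: 66.4
```

```bash
python3 -m handwheel '{"translation":[[0,0,0.03],[0,0,0],[0,0,0],[0,0,0],[0,0,0],[0.05,-0.3,0.1],[0.1,-0.6,0.2],[0.17,-0.98,0.3],[0.17,-0.98,0.3],[0.17,-0.98,0.5]],"delta_rot":[[0,0,0],[0,0,0],[0,0,0],[0,0,0],[0,0,0],[0,0,0],[0,0,0],[0,0,0],[0,0,0],[0,0,0]],"grip":[1,0.2,0,0,0,0,0,0,0,0]}'
python3 -m handwheel '{"translation":[[0.17,-0.98,0.5],[0.17,-0.9,0.3],[0,0,0]],"delta_rot":[[0,0,0],[0,0,0],[0,0,0]],"grip":[0,0,0]}'
python3 - <<'E'
from h import *
st();c,W,f=wshot('w10')
blobs(W,f,.057,.066,(.50,.68),(.12,.28),70)
blobs(W,f,.0285,.034,(.48,.70),(.1,.3),70)
m=(W[...,2]>.055)&(W[...,2]<.07)&(W[...,0]>.5)&(W[...,0]<.68)&(W[...,1]>.13)&(W[...,1]<.28)
print('all',cv2.minAreaRect((W[m][:,:2]*1000).astype(np.float32)),np.median(W[m][:,2]))
plan([.652,-.24,.13],75,40)
E
```

```text
time: 21.85
position: [0.6025, 0.1333, 0.0815]
ee_rot: [-1.636, -1.94, -0.587]
contact_force: [-0.3, -0.8, -0.6]
finger_gap: 0.0856
grasp_force: 0.0
time: 22.15
position: [0.611, 0.0942, 0.0984]
ee_rot: [-1.639, -1.94, -0.59]
contact_force: [0.7, 0.1, 0.1]
finger_gap: 0.0857
grasp_force: 0.0
t 22.1 p [0.611  0.0942 0.0984] q [-0.18  0.63 -0.06  1.16  0.65  1.13] F [0.7 0.1 0.1] gap 0.0857 gf 0
[256. 126.] 9675 z 0.0612 circfit [588.9 198.7] r 56.0 rect [592.3 199.4] [ 64.1 104.6] 10.1
[255. 158.] 6963 z 0.0311 circfit [591.2 199.7] r 64.6 rect [592.3 193.9] [128.9 116.8] 10.0
all ((592.2673950195312, 199.43702697753906), (64.08366394042969, 104.62516021728516), 10.074461936950684) 0.0611515397877464
dp units [  2.08 -16.77   1.61] | rot deg 24.8 units [-0.004 -0.015 -0.826]
```

View pics/w10.png

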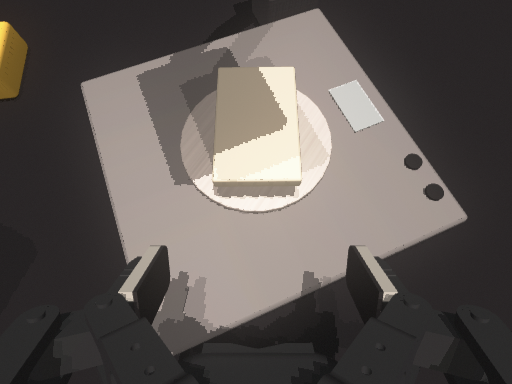

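The slab lies flat at (258,125), centred within about 1 mm. Next is the knob disc.

```bash
python3 -m handwheel '{"translation":[[0.12,-0.95,0.4],[0.12,-0.95,0.4],[0.12,-0.95,0.4],[0.12,-0.95,0.4],[0.12,-0.95,0],[0.12,-0.95,0],[0.12,-0.95,0],[0.12,-0.95,0],[0.12,-0.95,0],[0.12,-0.95,0]],"delta_rot":[[0,0,-0.048],[0,0,-0.048],[0,0,-0.048],[0,0,-0.048],[0,0,-0.048],[0,0,-0.048],[0,0,-0.048],[0,0,-0.048],[0,0,-0.048],[0,0,-0.048]],"grip":[0,0,0,0,0,0,0,0,0,0]}'
python3 -m handwheel '{"translation":[[0.12,-0.95,0],[0.12,-0.95,0],[0.12,-0.95,0],[0.12,-0.95,0],[0.12,-0.95,0],[0.12,-0.95,0],[0.12,-0.95,0],[0,0,0],[0,0,0]],"delta_rot":[[0,0,-0.048],[0,0,-0.048],[0,0,-0.048],[0,0,-0.048],[0,0,-0.048],[0,0,-0.048],[0,0,-0.048],[0,0,0],[0,0,0]],"grip":[0,0,0,0,0,0,0,0,0]}'
python3 - <<'E'
from h import *
st();c,W,f=wshot('w11')
blobs(W,f,.012,.024,(.55,.75),(-.35,-.13),110)
m=(W[...,2]>.038)&(W[...,2]<.046)&(np.hypot(W[...,0]-.651,W[...,1]+.241)<.04)
q=W[m];print('knob',cv2.minEnclosingCircle((q[:,:2]*1000).astype(np.float32)),np.median(q[:,2]),m.sum())
plan([.6545,-.230,.0055],75,40)
E
```

```text
time: 23.2
position: [0.6334, -0.0942, 0.129]
ee_rot: [-1.896, -1.744, -0.683]
contact_force: [0.9, 0.9, -0.6]
finger_gap: 0.0855
grasp_force: 0.0
time: 24.1
position: [0.6501, -0.2261, 0.1292]
ee_rot: [-2.065, -1.591, -0.746]
contact_force: [-0.3, 0.4, 0.2]
finger_gap: 0.0855
grasp_force: 0.0
t 24.1 p [ 0.6501 -0.2261  0.1292] q [-0.63  0.76  0.24  1.36  0.64  1.1 ] F [-0.3  0.4  0.2] gap 0.0855 gf 0
[265. 295.] 3451 z 0.0180 circfit [ 652.4 -241.1] r 29.8 rect [ 652.4 -241.1] [58.9 59.7] 75.8
knob ((652.30810546875, -241.2196044921875), 11.925786018371582) 0.04186100053124256 763
dp units [ 0.22 -0.23 -6.19] | rot deg 0.7 units [-0.009 -0.016 -0.015]
```

View pics/w11.png

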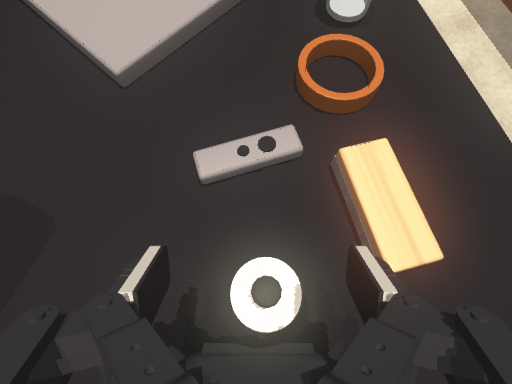

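The wrist view shows the knob disc at (265,295), knob upright, with the eraser's near corner at (385–440,265) close to the right finger. I'll check that clearance.

```bash
python3 - <<'E'
from h import *
s=sense();c=capture('wrist');W=cloud(c,wristT(c,s));v,u=np.mgrid[0:384,0:512]
m=(W[...,2]>.02)&(W[...,2]<.045)&(u>325)&(u<450)&(v>130)&(v<275)
p=(W[m][:,:2]*1000).astype(np.float32);r=cv2.minAreaRect(p);print(r,cv2.boxPoints(r))
T=(W[m]-[.6555,-.2295,0]);a=np.radians(75);print('forward min',(T[:,0]*np.cos(a)+T[:,1]*np.sin(a)).min(),'lateral min',(T[:,0]*np.sin(a)-T[:,1]*np.cos(a)).min())
E
```

```text
((776.237548828125, -193.6594696044922), (119.27861022949219, 50.582862854003906), 89.83832550048828) [[ 750.77795 -253.22717]
 [ 801.3606  -253.3699 ]
 [ 801.69714 -134.09177]
 [ 751.1145  -133.94904]]
forward min 0.003397209300636344 lateral min 0.0688038665074501
```

```bash
python3 -m handwheel '{"translation":[[0.27,-0.17,-0.6],[0,0,-1],[0,0,-1],[0,0,-1],[0,0,-1],[0,0,-0.8],[0,0,-0.5],[0,0,-0.2],[0,0,-0.09],[0,0,0]],"delta_rot":[[0,0,0],[0,0,0],[0,0,0],[0,0,0],[0,0,0],[0,0,0],[0,0,0],[0,0,0],[0,0,0],[0,0,0]],"grip":[0,0,0,0,0,0,0,0,0,0]}'
python3 -m handwheel '{"translation":[[0,0,0],[0,0,0],[0,0,0],[0,0,0],[0,0,0],[0,0,0],[0,0,0],[0,0,0],[0,0,0],[0,0,0]],"delta_rot":[[0,0,0],[0,0,0],[0,0,0],[0,0,0],[0,0,0],[0,0,0],[0,0,0],[0,0,0],[0,0,0],[0,0,0]],"grip":[0.2,0.5,1,1,1,1,1,1,1,1]}' 60
python3 -m handwheel '{"translation":[[0,0,0.2],[0,0,0.5],[0,0,1],[0,0,1],[0,0,1],[0,0,1],[0,0,1],[0,0,0]],"delta_rot":[[0,0,0],[0,0,0],[0,0,0],[0,0,0],[0,0,0],[0,0,0],[0,0,0],[0,0,0]],"grip":[1,1,1,1,1,1,1,1]}'
python3 - <<'E'
from h import *
st();c,W,f=wshot('w12')
held(W,f,.125,.145,130)
E
```

```text
time: 25.2
position: [0.6559, -0.2292, 0.006]
ee_rot: [-2.065, -1.593, -0.747]
contact_force: [0.7, 0.3, -0.5]
finger_gap: 0.0856
grasp_force: 0.0
time: 26.2
position: [0.6561, -0.2298, 0.0069]
ee_rot: [-2.066, -1.593, -0.748]
contact_force: [-2.2, -2.3, 6.8]
finger_gap: 0.0575
grasp_force: 64.4
time: 27.0
position: [0.657, -0.2297, 0.123]
ee_rot: [-2.066, -1.596, -0.749]
contact_force: [0.2, 0.2, -1.0]
finger_gap: 0.0577
grasp_force: 64.2
t 27.0 p [ 0.657  -0.2297  0.123 ] q [-0.62  0.77  0.25  1.35  0.64  1.1 ] F [ 0.2  0.2 -1. ] gap 0.0577 gf 64
[258. 278.] 10100 z 0.1342 circfit [ 654.5 -241.3] r 29.8 rect [ 654.5 -241.5] [59.5 57.7] 75.1
```

```bash
python3 -m handwheel '{"translation":[[-0.15,0.97,0],[-0.15,0.97,0],[-0.15,0.97,0],[-0.15,0.97,0],[-0.15,0.97,0],[-0.15,0.97,0],[-0.15,0.97,0],[-0.15,0.97,0],[-0.15,0.97,0],[-0.15,0.97,0]],"delta_rot":[[0,0,0.048],[0,0,0.048],[0,0,0.048],[0,0,0.048],[0,0,0.048],[0,0,0.048],[0,0,0.048],[0,0,0.048],[0,0,0.048],[0,0,0.048]],"grip":[1,1,1,1,1,1,1,1,1,1]}'
python3 -m handwheel '{"translation":[[-0.15,0.97,0],[-0.15,0.97,0],[-0.15,0.97,0],[-0.15,0.97,-0.1],[-0.15,0.97,-0.2],[-0.15,0.97,-0.2],[-0.15,0.8,-0.2],[0,0,-0.1],[0,0,0],[0,0,0]],"delta_rot":[[0,0,0.048],[0,0,0.048],[0,0,0.048],[0,0,0.048],[0,0,0.048],[0,0,0.048],[0,0,0.048],[0,0,0],[0,0,0],[0,0,0]],"grip":[1,1,1,1,1,1,1,1,1,1]}'
python3 - <<'E'
from h import *
c,W,f=wshot('w13');st();s=sense()
z=s['position'][2]+.0112
held(W,f,z-.004,z+.004,130)
plan([.59,.211,.074],100,40)
E
```

```text
time: 28.05
position: [0.6253, -0.0334, 0.1196]
ee_rot: [-1.816, -1.81, -0.654]
contact_force: [0.5, 0.2, -1.7]
finger_gap: 0.0577
grasp_force: 64.1
time: 29.05
position: [0.6046, 0.097, 0.1034]
ee_rot: [-1.636, -1.94, -0.587]
contact_force: [-0.4, 0.5, -2.0]
finger_gap: 0.0578
grasp_force: 64.3
t 29.1 p [0.6048 0.0968 0.1036] q [-0.17  0.62 -0.07  1.16  0.65  1.13] F [ 0.1 -0.1 -0.9] gap 0.0578 gf 64
[258. 278.] 10114 z 0.1146 circfit [607.4  85.1] r 29.8 rect [607.5  85.3] [57.7 59.2] 9.5
dp units [-0.74  5.71 -1.48] | rot deg 0.5 units [-0.    -0.017  0.004]
```

```bash
python3 -m handwheel '{"translation":[[0,0,-0.7],[-0.09,0,-0.75],[-0.1,0.6,0],[-0.15,1,0],[-0.15,1,0],[-0.15,1,0],[-0.15,1,0],[0,0.8,0],[0,0.32,0],[0,0,0]],"delta_rot":[[0,0,0],[0,0,0],[0,0,0],[0,0,0],[0,0,0],[0,0,0],[0,0,0],[0,0,0],[0,0,0],[0,0,0]],"grip":[1,1,1,1,1,1,1,1,1,1]}'
python3 -m handwheel '{"translation":[[0,0,0],[0,0,0]],"delta_rot":[[0,0,0],[0,0,0]],"grip":[1,1]}'
python3 - <<'E'
from h import *
c,W,f=wshot('w14');st();s=sense()
z=s['position'][2]+.0112
held(W,f,z-.004,z+.004,80)
E
```

```text
time: 30.1
position: [0.588, 0.2128, 0.0744]
ee_rot: [-1.634, -1.941, -0.586]
contact_force: [-0.5, -0.5, -1.3]
finger_gap: 0.0576
grasp_force: 64.3
time: 30.3
position: [0.5888, 0.2111, 0.0744]
ee_rot: [-1.636, -1.94, -0.587]
contact_force: [0.1, 0.0, -1.7]
finger_gap: 0.0576
grasp_force: 64.3
t 30.4 p [0.5889 0.2111 0.0744] q [ 0.    0.58 -0.22  0.93  0.69  1.35] F [-0.1 -0.1 -2.3] gap 0.0580 gf 64
[258. 278.] 10383 z 0.0855 circfit [593.2 200.2] r 30.6 rect [591.6 199.1] [59.7 60.3] 72.8
```

```bash
python3 -m handwheel '{"translation":[[0,0.02,-0.1],[0,0,-0.08],[0,0,-0.05],[0,0,-0.03],[0,0,-0.03],[0,0,0]],"delta_rot":[[0,0,0],[0,0,0],[0,0,0],[0,0,0],[0,0,0],[0,0,0]],"grip":[1,1,1,1,1,1]}'
python3 -m handwheel '{"translation":[[0,0,-0.03],[0,0,0]],"delta_rot":[[0,0,0],[0,0,0]],"grip":[1,1]}'
```

```text
time: 30.95
position: [0.5887, 0.2122, 0.0686]
ee_rot: [-1.635, -1.94, -0.587]
contact_force: [0.6, 0.0, -1.5]
finger_gap: 0.0579
grasp_force: 64.3
time: 31.15
position: [0.5887, 0.2122, 0.0681]
ee_rot: [-1.635, -1.94, -0.587]
contact_force: [0.1, 0.1, -1.9]
finger_gap: 0.0578
grasp_force: 64.3
```

```bash
python3 -m handwheel '{"translation":[[0,0,-0.03],[0,0,0]],"delta_rot":[[0,0,0],[0,0,0]],"grip":[1,1]}'
python3 -m handwheel '{"translation":[[0,0,-0.02],[0,0,0]],"delta_rot":[[0,0,0],[0,0,0]],"grip":[1,1]}'
```

```text
time: 31.35
position: [0.5888, 0.2123, 0.0679]
ee_rot: [-1.635, -1.94, -0.588]
contact_force: [-0.3, -1.5, 1.3]
finger_gap: 0.0577
grasp_force: 64.7
time: 31.55
position: [0.5888, 0.2123, 0.0679]
ee_rot: [-1.635, -1.94, -0.589]
contact_force: [-1.7, -2.1, 4.9]
finger_gap: 0.0577
grasp_force: 65.0
```

```bash
python3 -m handwheel '{"translation":[[0,0,0],[0,0,0],[0,0,0],[0,0,0],[0,0,0],[0.05,-0.3,0.05],[0.1,-0.6,0.1],[0.17,-0.98,0.2],[0.17,-0.98,0.3],[0.17,-0.98,0.4]],"delta_rot":[[0,0,0],[0,0,0],[0,0,0],[0,0,0],[0,0,0],[0,0,0],[0,0,0],[0,0,0],[0,0,0],[0,0,0]],"grip":[0.2,0.1,0,0,0,0,0,0,0,0]}'
python3 -m handwheel '{"translation":[[0.17,-0.98,0.4],[0.17,-0.98,0.4],[0.1,-0.9,0.4],[0,-0.6,0],[0,0,0],[0,0,0]],"delta_rot":[[0,0,0],[0,0,0],[0,0,0],[0,0,0],[0,0,0],[0,0,0]],"grip":[0,0,0,0,0,0]}'
python3 - <<'E'
from h import *
st();c,W,f=wshot('w15')
blobs(W,f,.074,.084,(.50,.68),(.12,.28),60)
m=(W[...,2]>.100)&(W[...,2]<.108)&(np.hypot(W[...,0]-.59,W[...,1]-.2)<.05);print('knob',cv2.minEnclosingCircle((W[m][:,:2]*1000).astype(np.float32)),np.median(W[m][:,2]))
m=(W[...,2]>.055)&(W[...,2]<.066)&(W[...,0]>.5)&(W[...,0]<.68)&(W[...,1]>.13)&(W[...,1]<.28)
print('slab',cv2.minAreaRect((W[m][:,:2]*1000).astype(np.float32)))
blobs(W,f,.0285,.034,(.48,.70),(.1,.3),70)
E
```

```text
time: 32.55
position: [0.602, 0.1337, 0.0882]
ee_rot: [-1.636, -1.94, -0.587]
contact_force: [0.1, -0.0, -0.1]
finger_gap: 0.0856
grasp_force: 0.0
time: 33.15
position: [0.6105, 0.0661, 0.1116]
ee_rot: [-1.636, -1.939, -0.587]
contact_force: [0.4, -0.2, 0.5]
finger_gap: 0.0853
grasp_force: 0.0
t 33.1 p [0.6105 0.0661 0.1116] q [-0.22  0.64 -0.02  1.23  0.64  1.08] F [ 0.4 -0.2  0.5] gap 0.0853 gf 0
[263.  94.] 2955 z 0.0792 circfit [591.7 199.4] r 30.1 rect [591.9 198. ] [59.2 57.9] 10.3
knob ((591.726806640625, 199.17526245117188), 11.925211906433105) 0.10294800433862843
slab ((592.2845458984375, 199.69651794433594), (64.01148223876953, 105.0297622680664), 10.096212387084961)
[261. 139.] 5961 z 0.0312 circfit [591.2 199.7] r 64.6 rect [592.3 193.6] [128.9 116.9] 8.8
```

View pics/w15.png

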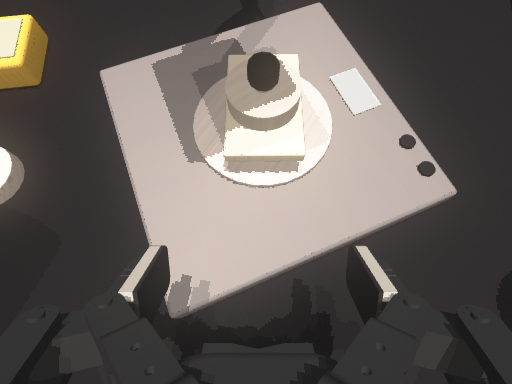

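The stack stands on the plate with the knob up at (263,70). All the pieces are within about 1 mm of centre and the tool is clear, so I'm handing in.

```bash
python3 -c "
from plant import *
print(sign_off())"
```

```text
the job is handed in; nothing more can be done
None
```

The capacitor is built and handed in after about 33 s on the robot's clock: plain disc, slab, then knob disc with the knob up, each measured within about 1 mm of the plate centre, with no sign of contact with the camera head or the other things.

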